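# Stack the vial tray on its tote by the folding handle

### The job

Swing the tray's folded carrying handle upright, lift the tray by that handle and stack it centrally on the tote, turned end for end with respect to the tote so that its lugs sit fully down on the tote's ledges and it does not drop onto the vials. Keep the tray level, set it down gently, let go, and leave the tote and everything else where it stands.

Things in the scene. Friction and masses are not known exactly. Their poses are not given: they have to be found in the camera images.
- tray_mid (a point): Centre, half-way up (35 mm above the underside), of the tray to be stacked: loose white open plastic tray, outside 150 (its x) x 100 (its y) x 70 high, walls 4, with eight stoppered vials fixed in it below its rim; 0.4 to 0.6 kg with its handle. Axes: x along its length towards the end over which its handle starts folded, z up.
- tray_end (a point): Centre of the tray's +x end wall (75 mm from tray_mid along tray x, same height). The handle starts folded out beyond this end.
- tray_lug (a point): Middle of the underside of one of the tray's four lugs (tray x = +20, y = +54.5, 8 mm above the tray underside). Lugs stick out 9 mm from the long sides, each 26 long, two a side, at tray x = -58 and +20: not symmetric end for end. Width over lugs 118.
- bail: The tray's swinging handle. Origin: middle of the pivot line (along tray y), 25 mm above tray_mid. Its x axis points from there to the grip: along tray x when folded, up when upright. Starts 0 to 14 degrees above level, stops 2 degrees past upright; a stiff pivot (0.13 N m) keeps it where it is left. Wire arms, 5 thick, 58.5 either side.
- bail_grip (a point): Centre of the handle's grey grip bar, 135 mm from the pivot line: flat bar 80 long (bail y), 22 wide (bail x), 10 thick (bail z). Folded, it lies flat, 49 mm clear of the tray's end wall, about 60 above the bench; upright it stands on edge, 10 thick along tray x, 195 above the tray underside.
- tote: Loose white open plastic tote, outside 200 (its x) x 132 (its y) x 85 high, walls 4, 2.2 kg with its vials. Origin: centre of its underside; z up, x towards the end with a pull flange (14 x 90 at the rim). With the tray centred on it and turned half round (tray x opposite to tote x) the lugs rest on the ledges, tray_mid 100 mm above this origin.
- tote_ledge (a point): Middle of the top of one of the tote's four ledges (tote x = +58, y = +57.5, z = 73, 12 below the rim). Ledges stick 9 mm inwards from the long walls, each 30 long, two a side, at tote x = +58 and -20; 106 free between facing ledges, 124 between walls: the tray has 3 mm play either side. The wrong way round, its lugs miss them and it drops on the vials.
- tote_vials: The fifteen stoppered vials fixed in the tote; tops 50 mm above the tote's underside. Origin: middle of the tote, 5 mm above its underside.
- reagent_jar: Bystander: amber glass jar with white cap, 60 dia x 85 high mm; origin: centre of its underside.
- dish_stack: Bystander: stack of three clear round dishes, 60 dia x 40 high mm; origin: centre of its underside.
- tip_box: Bystander: grey closed box 75 x 110 x 50 mm; origin: centre of its underside.
- wash_bottle: Bystander: white plastic bottle 64 dia x 150 high mm; origin: centre of its underside.
- beaker: Bystander: glass beaker 70 dia x 85 high mm; origin: centre of its underside.
- tube_rack: Bystander: grey rack of capped tubes, 60 x 160 x 97 high mm; origin: centre of its underside.
- dish_brush: Bystander: brush lying flat, 160 long mm; origin: in the middle of its length, on its underside.
Mind the look-alikes: they are no part of the job. Leave any green look-alike of the part that bears tray_mid alone.

How it is judged (in metres and radians):
On the way, in this order (a step that is already met when the one before it is completed fails the run):
1. the handle is swung upright (within about 14 degrees of vertical) while the tray stands on the bench (angle between bail's own x axis and vertical below 0.25 rad and height (world z) of tray_mid below 0.045 m), for 0.2 s.
2. the tray is lifted by its handle: at least 60 mm off the bench with the handle upright in the fingers (height (world z) of tray_mid above 0.095 m and angle between bail's own x axis and vertical below 0.35 rad and contact force between the fingers and bail above 1 N), for 0.2 s.
At the end, for the whole second after the job is handed in: The tray rests on the ledges turned end for end: tray_mid within 9 mm along and 5 mm across of the tote centre, 97 to 103 mm above the tote underside, its +x end over the tote -x half, level within 3 degrees, at rest, released; tote upright. The handle may stand or lie (x of tray_mid in the frame of tote between -0.009 and 0.009 m and y of tray_mid in the frame of tote between -0.005 and 0.005 m and z of tray_mid in the frame of tote between 0.097 and 0.103 m and x of tray_end in the frame of tote below -0.06 m and angle between each of tray_mid, tote's own z axis and vertical below 0.05 rad and linear speed of bail below 0.02 m/s); the robot touches nothing.
It fails at once if the tray is tipped more than about 20 degrees (angle between tray_mid's own z axis and vertical above 0.35 rad).
It fails at once if the tray presses on the vials in the tote (contact force between tray and tote_vials above 0.5 N).
It fails at once if the tray is banged or pressed on the tote with more than 40 N (contact force between tray and tote above 40 N).
It fails at once if the tote is pushed more than 20 mm (distance of tote from where it was at the start of the episode above 0.02 m).
It fails at once if a bystander is moved more than 30 mm (distance of any of reagent_jar, dish_stack, tip_box, wash_bottle, beaker, tube_rack, dish_brush from where it was at the start of the episode above 0.03 m).
It also fails if it takes over 72 s, if anything falls off the work surface, if the arm or the gripper's body presses on something with over 40 N, if the wrist force passes 120 N, or if a joint passes its speed limit or range.

### The arm

A 6-joint arm with a two-finger parallel gripper is mounted at the origin on the work surface. World frame = base frame: x ahead of the robot, y to its left, z up, the work surface at z = 0. Lengths are in mm, angles in degrees, forces in N, time in s.
With the tool pointing down it reaches from about 325 to 925 mm from the base axis. Payload 3.1 kg.
Tool frame: the origin (TCP) lies at the very end of the fingers, on their centre line; the grasp point (between the pads) lies grasp_offset behind it (grasp_offset is the distance from the TCP to the grasp point, in mm); z points along the fingers, x is the direction in which the jaws open and shut, and the axes are right-handed (so a half turn about z gives the same grasp; the last joint's range is limited). The gripper opens to 85 mm and grips with 20 to 120 N. Pads are 22 mm wide; open, the fingers measure 114 mm over their backs; the gripper's body (76 mm by 85 mm) begins 54 mm behind the grasp point. The pads swing forward as they close: fully open they stand 13 mm farther back than shut.
Start: joints at [-75.814, 12.427, 92.441, -0, 75.132, -6.429], TCP at [220.076, -584.984, 231.3] pointing down, gripper open.
Joint ranges: [-157.48, 157.48], [-44.54, 120.13], [17.64, 146.25], [-64.5, 244.5], [7.68, 150.69], [-147.95, 147.95]. Speed limits (degrees/s): [159.86, 159.86, 180, 180, 180, 180].

### API

Orientations are given as [roll, pitch, yaw] about the fixed x, y, z axes, in that order (R = Rz(yaw) Ry(pitch) Rx(roll)).
In Python, from station import * gives the robot as it stands. Calls block until the motion is done:
- goto(position, orientation): joint-space move of the TCP to a pose.
- move_l(position, attitude=None, speed=150): straight line of the TCP; attitude=None keeps the orientation; speed is the mean speed in mm/s.
- move_j(angles): joint-space move.
- grip(opening, squeeze=None): finger opening in mm; squeeze is the grip in N (None keeps the last); returns when the fingers have stopped.
- wait(seconds).
- solve_ik(position, orientation): joint angles nearest the present ones, or None.
- get_obs(): the state.
- get_image(name): name is "scene" or "top"; returns the picture (420x560x3 uint8, red, green, blue); there is no depth.
- get_calibration(name): a dict with "fx", "fy", "cx", "cy" (pixels), "D" ([k1, k2, p1, p2, k3] as OpenCV has them; the pictures are not rectified), "R" (3x3) and "t" (3): a world point X has camera coordinates R X + t. Camera axes: x right, y down, z forward; pixel columns grow to the right and rows downward; lengths in mm; the calibration is good to about 2 mm. A picture is of the moment at which its call begins. get_calibration takes no time and is no camera call.
A pose or a line that the arm cannot do raises Unreachable and nothing moves.
- sign_off(): hands the job in, once; it reports no verdict.
Trained networks look in the newest picture that a camera, given by its name, has taken for a name from the list of things; names that differ only in an ending like _2 or _b are one class to them, and where a whole thing is asked for, a point or a joint stands for the part that bears it (a point fixed in the world has none). Each returns a list of dicts, best first, with "score" (0 to 1); they miss things now and then, are a little off and sometimes report something else, mostly with a low value. They report only what shows in the picture. A call takes as long as a camera call. They do not tell look-alikes from the thing itself.
- spot_in(name, camera): "extent" ([centre column, centre row, width, height] in pixels, round what is visible of it).
- regions_of(name, camera): "region" (420x560 bool, what is visible of it) and "extent" ([centre column, centre row, width, height] in pixels, round what is visible of it).
The state is a dict: "t": time; "joint_pos": joint angles; "qvel": joint speeds; "effort": joint torques, N m; "tcp_pos": TCP position; "ee_rot": TCP orientation; "wrist_force": force on the tool from outside, world axes, zero at the start; "moment": the same for the moment, N m; "grip_width": finger opening in mm.
Only numpy, scipy, OpenCV 4.12 (cv2) and the standard library are available. Lean on these libraries where they do the work, as an engineer would, in place of code of your own. Each camera call takes 0.05 s, during which the arm holds its last target.

## Working session

There is one attempt and no reset: what is moved stays moved. The work goes in short steps, each a Python script; the robot and the scene stay as the last script left them, time stands still between calls to the robot, and variables do not carry over. Pictures are saved under pics/ and viewed, and the job is handed in when it is done.

```bash
ls; mkdir -p pics
python3 - <<'E'
from station import *
import cv2,numpy as np
np.set_printoptions(precision=4,suppress=True)
for n in("scene","top"):
    im=get_image(n); cv2.imwrite(f"pics/{n}0.png",im[:,:,::-1]); print(n,get_calibration(n))
    for k in("tray_mid","bail_grip","bail","tote","tote_vials"):
        print(k,[(np.round(d["extent"],1).tolist(),round(d["score"],2)) for d in spot_in(k,n)][:4])
print(get_obs())
E
```

```text
pics
scene {'fx': 470.15688154965056, 'fy': 470.15688154965056, 'cx': 278.01794716060886, 'cy': 212.18958836708592, 'D': array([-0.1419,  0.    ,  0.    ,  0.    ,  0.    ]), 'R': array([[-0.5319,  0.8467,  0.0105],
       [ 0.6726,  0.43  , -0.6023],
       [-0.5145, -0.3133, -0.7982]]), 't': array([ 324.236 , -242.0513, 1702.1017])}
tray_mid [([236.4, 209.8, 71.5, 54.5], 0.92), ([175.8, 141.9, 52.9, 59.9], 0.72), ([411.4, 209.4, 74.9, 62.1], 0.6)]
bail_grip [([436.9, 225.0, 17.8, 31.2], 0.57), ([223.2, 214.2, 56.3, 38.1], 0.54), ([190.1, 118.1, 19.0, 5.7], 0.45)]
bail [([225.5, 219.2, 52.6, 28.6], 0.65), ([421.7, 223.3, 57.2, 34.3], 0.63), ([189.8, 116.8, 20.6, 10.7], 0.46)]
tote [([351.0, 270.3, 76.7, 88.6], 0.71), ([212.6, 213.8, 24.3, 31.7], 0.24)]
tote_vials []
top {'fx': 517.0238881656215, 'fy': 517.0238881656215, 'cx': 278.810967375607, 'cy': 217.2351768650218, 'D': array([-0.0418,  0.    ,  0.    ,  0.    ,  0.    ]), 'R': array([[ 0.0164, -0.9999,  0.0024],
       [-0.9794, -0.0166, -0.2015],
       [ 0.2015,  0.0009, -0.9795]]), 't': array([ -84.1822,  515.3913, 1683.143 ]
[... 288 characters left out ...]
 216.2, 74.4, 68.6], 0.59), ([160.4, 295.5, 46.1, 48.6], 0.51), ([324.9, 184.9, 26.9, 9.9], 0.5)]
tote [([203.2, 215.6, 71.2, 66.4], 0.64)]
tote_vials [([204.0, 218.3, 60.4, 52.0], 0.7), ([251.2, 148.4, 48.2, 24.1], 0.38)]
{'t': 0.6, 'joint_pos': array([-75.8149,  12.4242,  92.4401,   0.0006,  75.1335,  -6.4291]), 'qvel': array([ 0.0175,  0.0401, -0.0018, -0.0151,  0.0001,  0.0811]), 'effort': array([  0.0004, -39.6583, -30.4029,  -0.0002,   0.0012,   0.    ]), 'tcp_pos': array([ 220.0686, -584.9903,  231.3432]), 'ee_rot': array([-179.9997,   -0.0022,  -69.3859]), 'wrist_force': array([-0.1514, -0.1888, -0.0743]), 'moment': array([-0.0098, -0.0292,  0.0163]), 'grip_width': 85.36595639182151}
```

View pics/scene0.png

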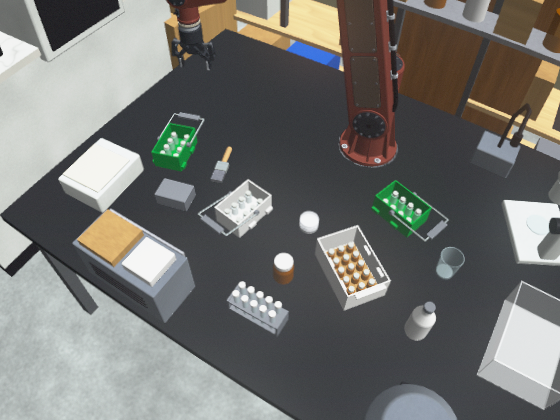

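View pics/top0.png

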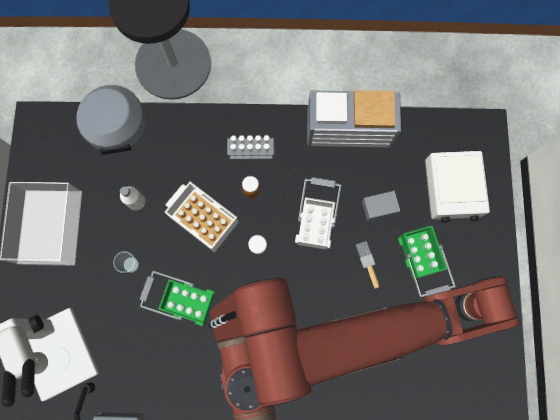

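Run:
```python
import cv2
t=cv2.imread("pics/top0.png")
cv2.imwrite("pics/topc.png",cv2.resize(t[170:340,110:300],None,fx=4,fy=3.5,interpolation=cv2.INTER_CUBIC)[:600])
c=t[170:340,110:300];c=cv2.resize(c,None,fx=3.5,fy=3.5,interpolation=cv2.INTER_CUBIC);cv2.imwrite("pics/topc.png",c[:600])
s=cv2.imread("pics/scene0.png")
c=s[170:325,290:490];c=cv2.resize(c,None,fx=3.8,fy=3.8,interpolation=cv2.INTER_CUBIC);cv2.imwrite("pics/scec.png",c[:600])
```

```text
(no output)
```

View pics/topc.png

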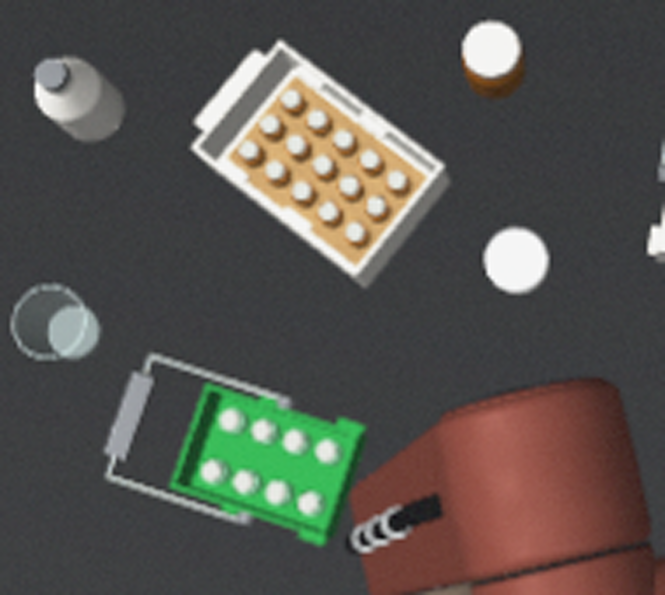

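View pics/scec.png

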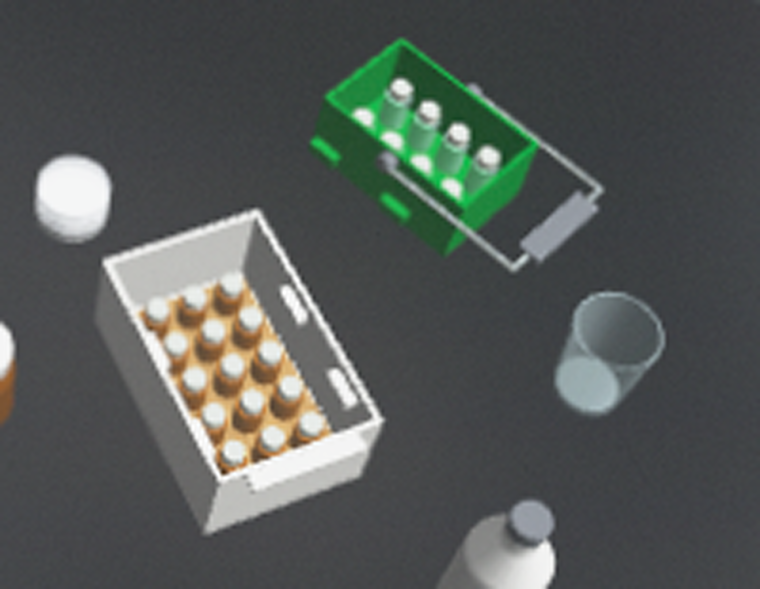

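Run:
```python
import cv2,numpy as np
from station import *
t=cv2.imread("pics/top0.png")
c=t[170:255,285:395];c=cv2.resize(c,None,fx=7,fy=7,interpolation=cv2.INTER_CUBIC);cv2.imwrite("pics/trt.png",c)
s=cv2.imread("pics/scene0.png")
c=s[175:250,190:290];c=cv2.resize(c,None,fx=7.5,fy=7.5,interpolation=cv2.INTER_CUBIC);cv2.imwrite("pics/trs.png",c)
for cam in("top","scene"):
  get_image(cam)
  for n in ("tray_mid","tote","bail_grip","tip_box","dish_brush","reagent_jar","dish_stack"):
    for d in regions_of(n,cam)[:3]:
      print(cam,n,np.round(d["extent"]),round(d["score"],2),d["region"].sum())
      if n in("tray_mid","tote"): np.save(f"pics/{cam}_{n}_{int(d['extent'][0])}.npy",d["region"])
```

```text
top tray_mid [317. 214.  48.  68.] 0.97 1655
top tray_mid [428. 262.  50.  69.] 0.8 1698
top tray_mid [177. 298.  75.  54.] 0.62 1849
top tote [201. 217.  72.  69.] 0.82 2674
top tote [133. 199.  23.  25.] 0.41 468
top bail_grip [162. 297.  50.  46.] 0.6 286
top bail_grip [430. 276.  51.  40.] 0.51 184
top bail_grip [324. 184.  26.  11.] 0.5 167
top tip_box [383. 206.  42.  26.] 0.8 835
top tip_box [319. 214.  46.  71.] 0.49 1722
top dish_brush [365. 266.  23.  48.] 0.75 425
top dish_brush [315. 212.  38.  73.] 0.63 1633
top reagent_jar [250. 188.  20.  22.] 0.59 300
top reagent_jar [326. 189.  32.  23.] 0.28 205
top dish_stack [257. 246.  22.  25.] 0.65 246
scene tray_mid [411. 210.  75.  60.] 0.98 2220
scene tray_mid [238. 209.  74.  59.] 0.97 2174
scene tray_mid [177. 143.  49.  58.] 0.71 1701
scene tote [354. 269.  75.  86.] 0.61 3909
scene bail_grip [423. 218.  54.  42.] 0.75 254
scene bail_grip [184. 129.  43.  27.] 0.69 159
scene bail_grip [227. 221.  58.  22.] 0.54 225
scene tip_box [176. 194.  39.  33.] 0.58 911
scene dish_brush [222. 166.  21.  36.] 0.7 311
scene dish_brush [452. 263.  30.  30.] 0.5 681
scene dish_brush [255. 308.  58.  53.] 0.44 1821
scene reagent_jar [283. 269.  22.  33.] 0.94 477
scene reagent_jar [311. 222.  19.  21.] 0.58 347
scene dish_stack [311. 223.  15.  22.] 0.53 350
```

View pics/trt.png

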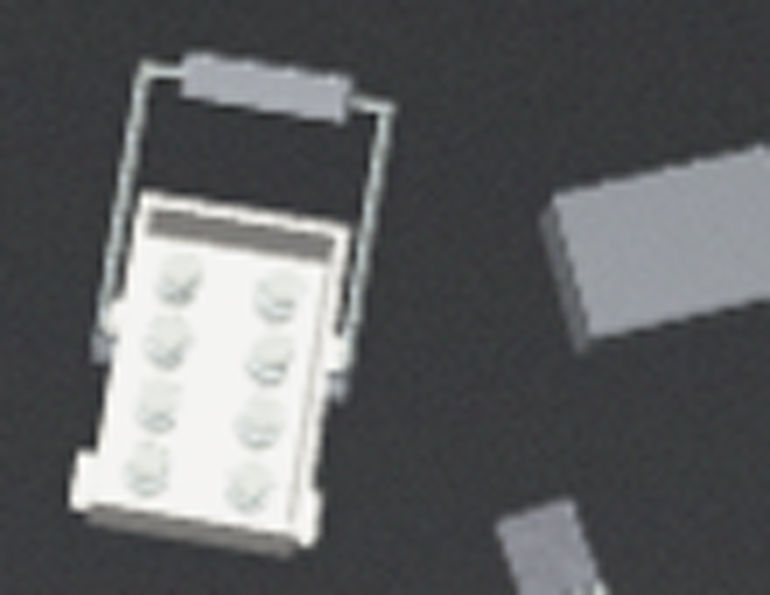

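View pics/trs.png

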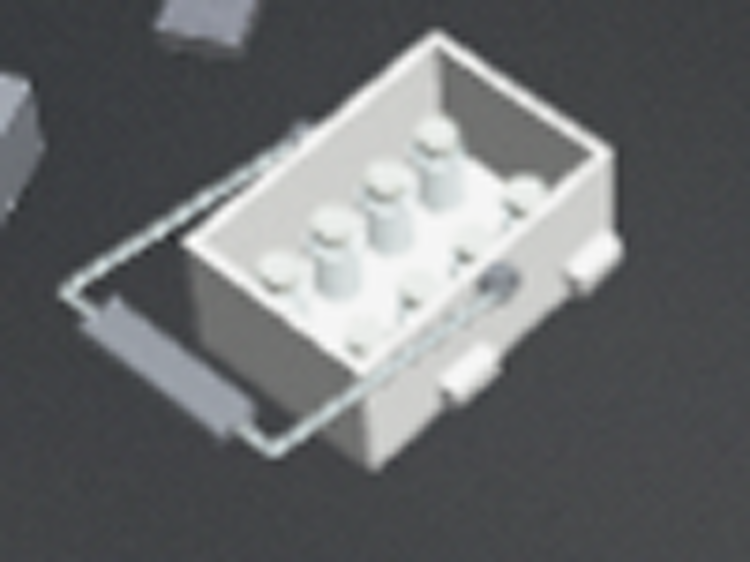

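```bash
cat > h.py <<'E'
import numpy as np,cv2
from station import *
np.set_printoptions(precision=3,suppress=True)
def proj(P,cam):
    c=get_calibration(cam);K=np.array([[c["fx"],0,c["cx"]],[0,c["fy"],c["cy"]],[0,0,1.]])
    r,_=cv2.Rodrigues(np.array(c["R"]))
    return cv2.projectPoints(np.atleast_2d(np.asarray(P,float)),r,np.array(c["t"]),K,np.array(c["D"]))[0][:,0]
def px(l,s,ox,oy): return (np.array(l,float)+.5)/s-.5+[ox,oy]
def place(P,p):
    x,y,a=p[:3];c,s=np.cos(a),np.sin(a);P=np.atleast_2d(P)
    return P@np.array([[c,s,0],[-s,c,0],[0,0,1]])+[x,y,0]
E
cat > fit.py <<'E'
from h import *
from scipy.optimize import least_squares
T=(7,285,170);S=(7.5,190,175);TT=(3.5,110,170);TS=(3.8,290,170)
tray=[("top",px([[142,193],[350,225]],*T),[[75,50,70],[75,-50,70]]),
("scene",px([[185,240],[372,375],[613,150],[435,32],[372,470]],*S),[[75,-50,70],[75,50,70],[-75,50,70],[-75,-50,70],[75,50,0]])]
tote=[("top",px([[193,147],[282,42],[445,165],[360,275]],*TT),[[100,66,85],[100,-66,85],[-100,-66,85],[-100,66,85]]),
("scene",px([[380,420],[220,478],[103,262],[258,210],[207,533]],*TS),[[100,66,85],[100,-66,85],[-100,-66,85],[-100,66,85],[100,-66,0]])]
def fit(d,p0):
    f=lambda p:np.concatenate([(proj(place(np.array(P,float),p),c)-u).ravel() for c,u,P in d])
    r=least_squares(f,p0,x_scale=[10,10,.1]);print(np.r_[r.x[:2],np.degrees(r.x[2])]);print(r.fun.reshape(-1,2));return r.x
pt=fit(tray,[650,-50,-.15]);pe=fit(tote,[650,200,.9])
g=[("top",px([[187,55],[352,75],[345,122],[182,98]],*T).mean(0)),("scene",px([[168,366]],*S)[0])]
def fb(q):
    a=q[0];return np.concatenate([proj(place([135*np.cos(a),0,60+135*np.sin(a)],pt),c)[0]-u for c,u in g])
r=least_squares(fb,[.1]);print("bail deg",np.degrees(r.x),r.fun)
np.save("pt.npy",pt);np.save("pe.npy",pe)
def ov(name,im,out,x0,y0,w,h,s):
    I=cv2.resize(im[y0:y0+h,x0:x0+w],None,fx=s,fy=s,interpolation=cv2.INTER_CUBIC)
    for p,L,W,H in((pt,150,100,70),(pe,200,132,85)):
        for z in(0,H):
            q=proj(place(np.array([[a*L/2,b*W/2,z] for a,b in((1,1),(1,-1),(-1,-1),(-1,1))]),p),name)
            q=((q-[x0,y0]+.5)*s-.5).round().astype(int);cv2.polylines(I,[q],True,(0,0,255) if z else (255,100,0),1)
    a=r.x[0];B=np.array([[x*np.cos(a)-5*np.sin(a),y,60+x*np.sin(a)+5*np.cos(a)] for x,y in((124,40),(146,40),(146,-40),(124,-40))])
    q=((proj(place(B,pt),name)-[x0,y0]+.5)*s-.5).round().astype(int);cv2.polylines(I,[q],True,(0,255,0),1)
    cv2.imwrite(out,I)
ov("top",cv2.imread("pics/top0.png"),"pics/ovt.png",160,165,190,100,4)
ov("scene",cv2.imread("pics/scene0.png"),"pics/ovs.png",195,165,200,150,4)
E
python3 fit.py
```

```text
[ 498.294 -199.342   -8.107]
[[-0.392  1.077]
 [-0.543  1.101]
 [-0.021  0.591]
 [-1.165 -0.071]
 [-0.405  0.286]
 [-0.276  0.253]
 [ 0.144  0.398]]
[513.078 183.602  53.866]
[[-0.593  1.113]
 [-0.867  0.324]
 [-0.348  0.53 ]
 [-1.035  0.795]
 [ 0.194  0.012]
 [-0.611  1.028]
 [-0.774 -0.186]
 [-1.007 -0.087]
 [-1.164  0.295]]
bail deg [12.995] [-0.523  0.71   0.031 -0.071]
```

View pics/ovt.png

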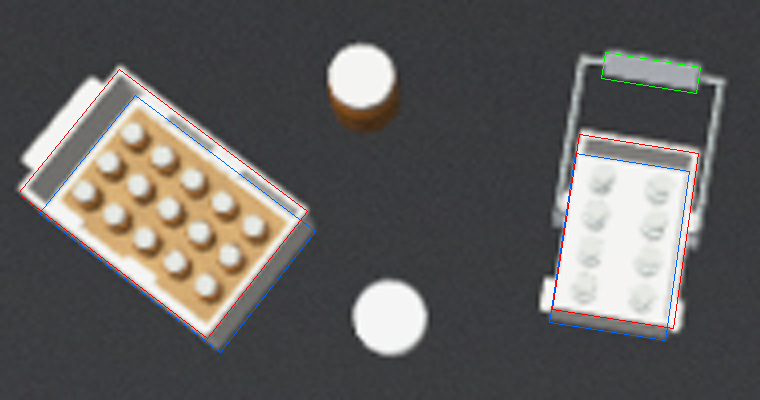

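View pics/ovs.png

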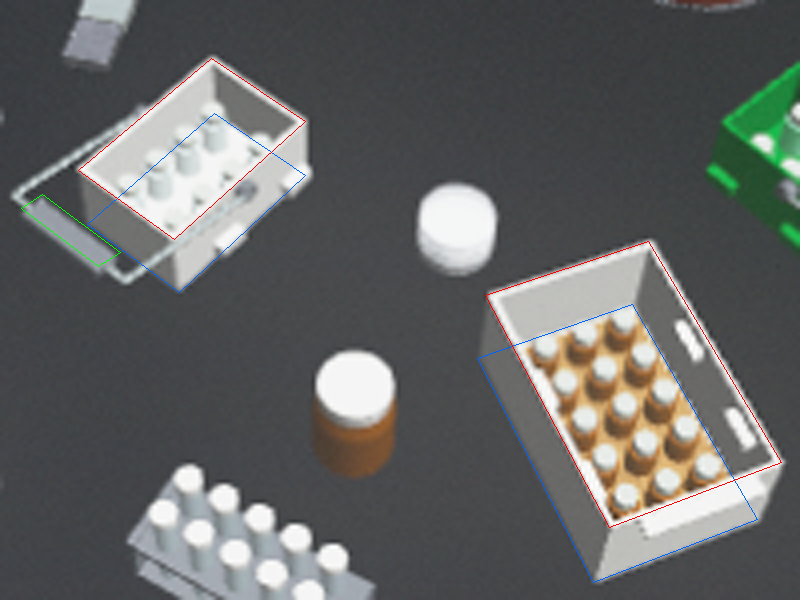

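```bash
cat >> h.py <<'E'
from scipy.spatial.transform import Rotation as Ro
pt=np.load("pt.npy") if __import__("os").path.exists("pt.npy") else None
pe=np.load("pe.npy") if pt is not None else None
def tool(p,e_deg,sgn):
    """tool z=(-cos e,0,-sin e) in frame yaw p[2]; tool y = sgn*frame y"""
    e=np.radians(e_deg);z=np.array([-np.cos(e),0,-np.sin(e)]);y=np.array([0,sgn,0.]);x=np.cross(y,z)
    R=Ro.from_euler("z",p[2]).as_matrix()@np.c_[x,y,z]
    return R
def rpy(R): return Ro.from_matrix(R).as_euler("xyz",degrees=True)
E
python3 - <<'E'
from h import *
print(grasp_offset)
for sgn in(1,-1):
  for e in range(0,91,10):
    for b in (max(e,13),13):
      R=tool(pt,e,sgn);a=np.radians(b)
      bar=place([135*np.cos(a),0,60+135*np.sin(a)],pt)[0]
      q=solve_ik(bar+R[:,2]*grasp_offset,rpy(R));print(sgn,e,b,None if q is None else np.array(q))
E
```

```text
18.700000000000003
1 0 13 None
1 0 13 None
1 10 13 None
1 10 13 None
1 20 20 None
1 20 13 None
1 30 30 None
1 30 13 None
1 40 40 None
1 40 13 None
1 50 50 None
1 50 13 None
1 60 60 None
1 60 13 None
1 70 70 None
1 70 13 None
1 80 80 None
1 80 13 None
1 90 90 None
1 90 13 None
-1 0 13 None
-1 0 13 None
-1 10 13 [-20.108  76.765  34.381 -21.898 146.696 -20.683]
-1 10 13 [-20.108  76.765  34.381 -21.898 146.696 -20.683]
-1 20 20 [-20.335  68.704  42.107 -17.124 137.471 -17.032]
-1 20 13 [-20.274  70.646  40.322 -16.993 137.338 -16.883]
-1 30 30 [-20.757  59.583  51.063 -13.909 127.91  -15.055]
-1 30 13 [-20.554  64.167  47.063 -13.588 127.389 -14.648]
-1 40 40 [-21.377  50.369  60.245 -11.502 118.135 -14.101]
-1 40 13 [-20.956  57.527  54.3   -11.025 117.022 -13.4  ]
-1 50 50 [-22.231  41.123  69.56   -9.505 108.217 -13.906]
-1 50 13 [-21.488  50.874  61.83   -8.918 106.333 -12.854]
-1 60 60 [-23.366  31.894  78.954  -7.64   98.197 -14.388]
-1 60 13 [-22.162  44.334  69.51   -7.005  95.367 -12.891]
-1 70 70 [-24.852  22.729  88.385  -5.658  88.11  -15.599]
-1 70 13 [-22.99   38.026  77.231  -5.066  84.146 -13.504]
-1 80 80 [-26.785  13.685  97.822  -3.259  77.995 -17.735]
-1 80 13 [-23.986  32.078  84.896  -2.853  72.672 -14.799]
-1 90 90 [-29.298   4.841 107.232  -0.     67.927 -21.191]
-1 90 13 [-25.161  26.641  92.409  -0.     60.95  -17.054]<sys>:0: UserWarning: Gimbal lock detected. Setting third angle to zero since it is not possible to uniquely determine all angles.
```

```bash
cat >> h.py <<'E'
def back(u,v,cam,z):
    c=get_calibration(cam);K=np.array([[c["fx"],0,c["cx"]],[0,c["fy"],c["cy"]],[0,0,1.]]);R=np.array(c["R"]);t=np.array(c["t"])
    n=cv2.undistortPoints(np.array([[[u,v]]],float),K,np.array(c["D"]))[0,0]
    d=R.T@np.r_[n,1];C=-R.T@t
    return C+d*(z-C[2])/d[2]
E
python3 - <<'E'
from h import *
print("oven base edge",back(310,147,"top",0),back(395,147,"top",0), back(352,130,"top",170))
for n,u,v,c,z in(("ovenfront top edge L top",307,122,"top",150),("R",401,122,"top",150),("scene near",80,233,"scene",150),("scene right top",190,265,"scene",150),("ovenscene bottom",190,313,"scene",0),("bottom L",90,270,"scene",0),
 ("rack",250,157,"top",0),("jar",250,186,"top",85),("dish",257,244,"top",40),("tip",383,203,"top",50),("brush",367,265,"top",5),("bottle",127,190,"top",150),("beaker",125,262,"top",40),("whitebox",457,185,"top",60)):
  print(n,back(u,v,c,z))
E
python3 - <<'E'
import cv2
t=cv2.imread("pics/top0.png");cv2.imwrite("pics/o1.png",cv2.resize(t[80:260,220:420],None,fx=3.3,fy=3.3,interpolation=2))
t=cv2.imread("pics/scene0.png");cv2.imwrite("pics/o2.png",cv2.resize(t[170:330,60:300],None,fx=3.3,fy=3.3,interpolation=2))
E
```

```text
oven base edge [ 784.962 -182.466    0.   ] [ 790.74  -486.395    0.   ] [ 785.606 -308.433  170.   ]
ovenfront top edge L top [ 818.585 -163.265  150.   ]
R [ 824.749 -474.069  150.   ]
scene near [ 887.227 -479.771  150.   ]
scene right top [ 798.391 -154.883  150.   ]
ovenscene bottom [ 863.051 -131.455    0.   ]
bottom L [ 920.336 -472.423    0.   ]
rack [743.953  30.274   0.   ]
jar [614.757  22.219  85.   ]
dish [426.639  -4.079  40.   ]
tip [ 572.477 -427.792   50.   ]
brush [ 366.125 -377.454    5.   ]
bottle [577.646 412.92  150.   ]
beaker [358.291 434.604  40.   ]
whitebox [ 637.575 -680.67    60.   ]
```

View pics/o1.png

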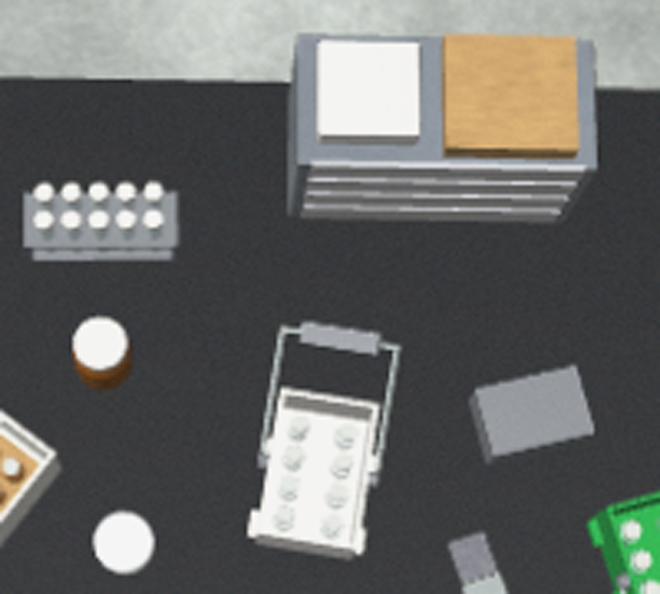

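View pics/o2.png

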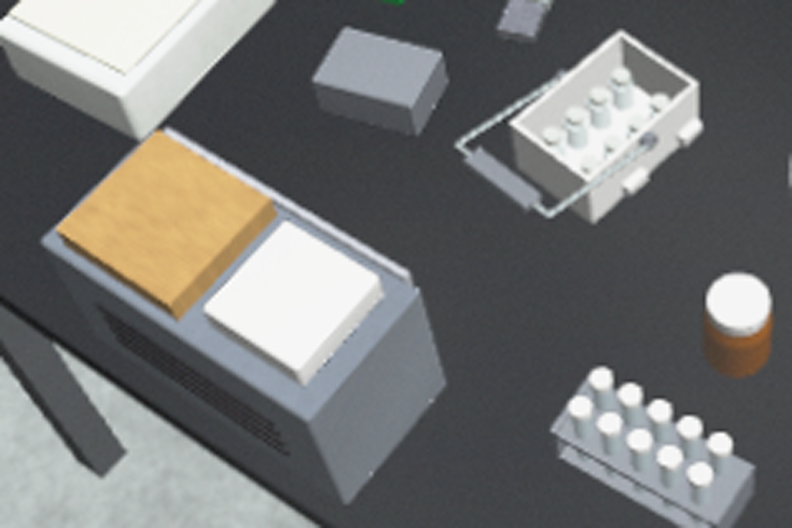

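```bash
cat >> h.py <<'E'
def bar(p,b,r=135): 
    a=np.radians(b);return place([r*np.cos(a),0,60+r*np.sin(a)],p)[0]
def tool2(p,t,sgn):
    """tool z=(sin t,0,-cos t): leaning so that it points outward; x=sgn*(cos t,0,sin t)"""
    t=np.radians(t);z=np.array([np.sin(t),0,-np.cos(t)]);x=sgn*np.array([np.cos(t),0,np.sin(t)]);y=np.cross(z,x)
    return Ro.from_euler("z",p[2]).as_matrix()@np.c_[x,y,z]
E
python3 - <<'E' 2>/dev/null
from h import *
for h in(100,125,150,175): print(h,back(311,129,"top",h),back(308,144.5,"top",0))
for sgn in(1,-1):
  for b in range(13,76,8):
      R=tool2(pt,b,sgn);q=solve_ik(bar(pt,b)+R[:,2]*grasp_offset,rpy(R));print(sgn,b,None if q is None else np.array(q))
# stack pose
for s in(0,np.pi):
    p=[pe[0],pe[1],pe[2]+np.pi+s]
    for z in(250,330): 
      for sg in(1,-1):
        q=solve_ik([p[0],p[1],z],rpy(tool(p,90,sg)));print(s,z,sg,None if q is None else np.array(q))
E
```

```text
100 [ 813.927 -179.621  100.   ] [ 794.217 -175.293    0.   ]
125 [ 804.141 -178.072  125.   ] [ 794.217 -175.293    0.   ]
150 [ 794.355 -176.523  150.   ] [ 794.217 -175.293    0.   ]
175 [ 784.57  -174.973  175.   ] [ 794.217 -175.293    0.   ]
1 13 [-26.963  20.654 101.769   5.86   45.403 -22.528]
1 21 [-28.417  15.618 107.605  11.772  37.566 -28.441]
1 29 [-30.126  10.925 113.408  21.194  30.182 -38.01 ]
1 37 [-32.121   6.721 119.113  36.948  24.045 -54.07 ]
1 45 [-34.426   3.203 124.64   61.595  20.881 -79.215]
1 53 [ -37.052    0.647  129.878   89.506   22.738 -107.874]
1 61 [ -39.983   -0.569  134.675  110.078   29.456 -129.548]
1 69 [ -43.162    0.051  138.816  122.368   39.41  -143.479]
-1 13 None
-1 21 None
-1 29 [-30.126  10.925 113.408  21.194  30.182 141.99 ]
-1 37 [-32.121   6.721 119.113  36.948  24.045 125.93 ]
-1 45 [-34.426   3.203 124.64   61.595  20.881 100.785]
-1 53 [-37.052   0.647 129.878  89.506  22.738  72.126]
-1 61 [-39.983  -0.569 134.675 110.078  29.456  50.452]
-1 69 [-43.162   0.051 138.816 122.368  39.41   36.521]
0 250 1 [ 12.309   1.769 102.197  -0.     76.034 -41.557]
0 250 -1 [ 12.309   1.769 102.197  -0.     76.034 138.443]
0 330 1 [ 12.309  -1.119  96.592  -0.     84.527 -41.557]
0 330 -1 [ 12.309  -1.119  96.592  -0.     84.527 138.443]
3.141592653589793 250 1 [ 12.309   1.769 102.197   0.     76.034 138.443]
3.141592653589793 250 -1 [ 12.309   1.769 102.197  -0.     76.034 -41.557]
3.141592653589793 330 1 [ 12.309  -1.119  96.592   0.     84.527 138.443]
3.141592653589793 330 -1 [ 12.309  -1.119  96.592  -0.     84.527 -41.557]
```

```bash
cat > a.py <<'E'
from h import *
def P(b,back,t=None):
    R=tool2(pt,b if t is None else t,1);return bar(pt,b)+R[:,2]*(grasp_offset-back),rpy(R)
grip(60)
p,o=P(13,130);goto(p,o)
p,o=P(13,0);move_l(p,o,speed=120)
print(get_obs()["wrist_force"],get_obs()["t"])
grip(0,20);ob=get_obs();print(ob["grip_width"],ob["wrist_force"],ob["t"])
im=get_image("scene");cv2.imwrite("pics/a1.png",cv2.resize(im[130:290,140:340],None,fx=3.5,fy=3.5)[:,:,::-1])
E
python3 a.py
```

```text
[ 1.007 -0.326  0.953] 4.9333
21.425496688826446 [ 1.931 -0.855  1.663] 5.3583
```

View pics/a1.png

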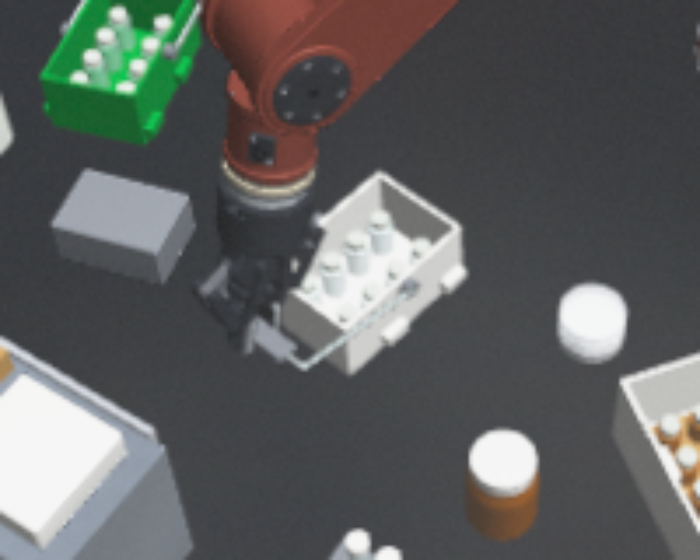

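The bar is held across its 22 mm width at about (275,340) in the crop, and the tray hasn't moved. Next I swing it to 48°.

```bash
cat > b.py <<'E'
from h import *
def P(b,back):
    R=tool2(pt,b,1);return bar(pt,b)+R[:,2]*(grasp_offset-back),rpy(R)
for b in(20,27,34,41,48):
    p,o=P(b,0);move_l(p,o,speed=50);ob=get_obs();print(b,ob["wrist_force"],ob["moment"],ob["grip_width"],ob["t"])
im=get_image("scene");cv2.imwrite("pics/b1.png",cv2.resize(im[130:290,140:340],None,fx=3.5,fy=3.5)[:,:,::-1])
E
python3 b.py
```

```text
20 [0.482 0.435 3.156] [ 0.129  0.154 -0.003] 21.376535741578852 5.8917
27 [-0.912  1.267  1.973] [-0.008  0.289 -0.053] 21.58238227130996 6.375
34 [ 0.044 -0.357  3.3  ] [ 0.059  0.358 -0.029] 21.67406191257471 6.8583
41 [-0.686  0.912  3.268] [0.061 0.338 0.063] 21.809015642180526 7.3417
48 [-0.632  1.465  3.143] [0.036 0.289 0.04 ] 21.623528496298846 7.85
```

View pics/b1.png

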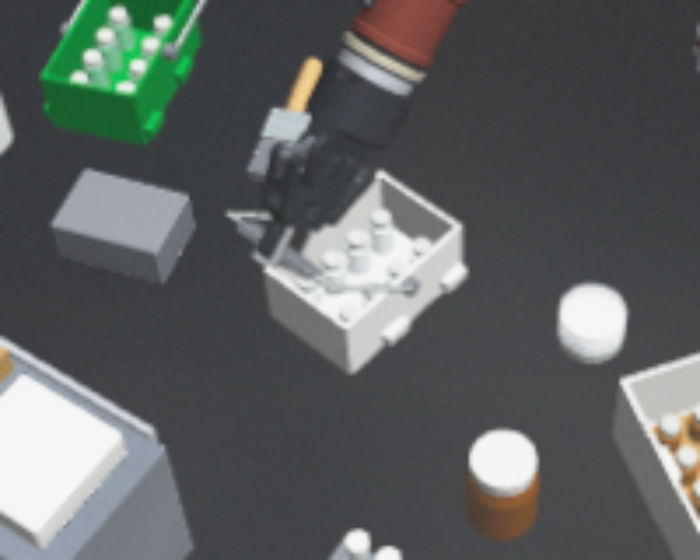

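```bash
cat > c.py <<'E'
from h import *
R2=tool2(pt,48,1);b0=bar(pt,48)
grip(60)
move_l(b0+R2[:,2]*(grasp_offset-90),rpy(R2),speed=150)
Ru=tool(pt,80,-1)
goto(b0+[20,0,170],rpy(Ru));print(get_obs()["joint_pos"],get_obs()["t"])
im=get_image("top");cv2.imwrite("pics/c1.png",cv2.resize(im[150:290,240:400],None,fx=4,fy=4)[:,:,::-1])
im=get_image("scene");cv2.imwrite("pics/c2.png",cv2.resize(im[130:290,140:340],None,fx=3.5,fy=3.5)[:,:,::-1])
E
python3 c.py
```

```text
[-24.167  17.959  75.908  -2.707  95.91  -16.17 ] 10.1833
```

View pics/c1.png

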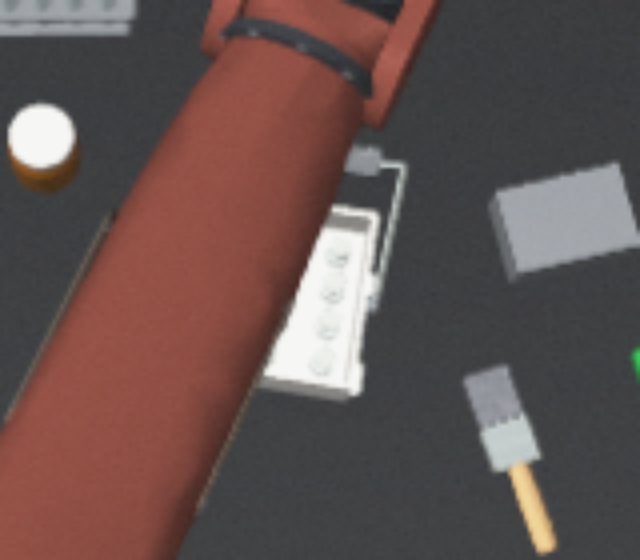

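View pics/c2.png

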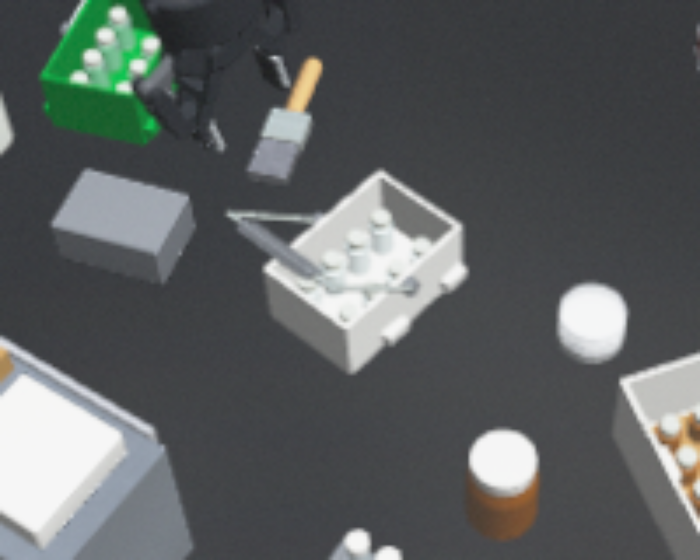

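The handle stays at about 48° with its bar at (285,250) in the crop, and the tray hasn't moved. Now I grasp it along its plane and swing it upright.

```bash
cat > d.py <<'E'
from h import *
def P(b,back):
    R=tool(pt,b,-1);return bar(pt,b)+R[:,2]*(grasp_offset-back),rpy(R)
grip(50)
p,o=P(48,100);goto(p,o)
p,o=P(48,0);move_l(p,o,speed=100);print(get_obs()["wrist_force"])
grip(0,30);ob=get_obs();print(ob["grip_width"],ob["wrist_force"],ob["t"])
for b in(55,62,69,76,83,89.5):
    p,o=P(b,0);move_l(p,o,speed=50);ob=get_obs();print(b,ob["wrist_force"],ob["moment"],ob["grip_width"],ob["t"])
wait(.3)
im=get_image("scene");cv2.imwrite("pics/d1.png",cv2.resize(im[100:290,140:340],None,fx=3.1,fy=3.1)[:,:,::-1])
E
python3 d.py 2>/dev/null
```

```text
[-0.363 -1.088 -0.515]
9.511930301889386 [ 2.27  -0.257  1.471] 12.75
55 [1.413 0.579 2.54 ] [-0.161 -0.36  -0.055] 9.595844313613979 13.1833
62 [1.057 0.892 2.872] [-0.123 -0.149  0.002] 9.426982078447054 13.6167
69 [0.994 1.262 4.477] [-0.027  0.038  0.019] 9.39087670040624 14.05
76 [-0.029  1.61   5.371] [ 0.181  0.198 -0.034] 9.524280650537282 14.4833
83 [-0.298  1.564  5.444] [0.215 0.279 0.022] 9.349981335035245 14.9167
89.5 [-2.164  2.251  6.908] [0.221 0.377 0.004] 9.087000758981414 15.3333
```

View pics/d1.png

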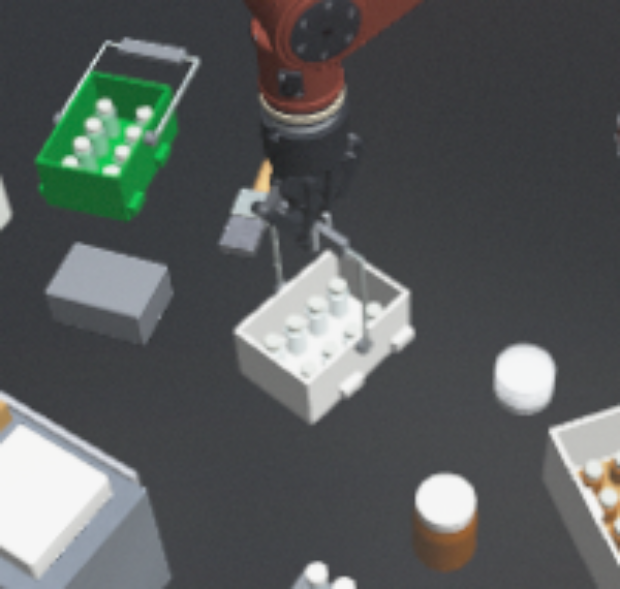

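```bash
cat > e.py <<'E'
from h import *
grip(0,70);ob=get_obs();print(ob["grip_width"],ob["wrist_force"],ob["t"])
p0=ob["tcp_pos"];print(p0,ob["ee_rot"])
R=tool(pt,90,-1)
move_l(p0+[0,0,30],rpy(R),speed=40);print(get_obs()["wrist_force"])
move_l(p0+[0,0,165],rpy(R),speed=80);wait(.5);ob=get_obs();print(ob["wrist_force"],ob["moment"],ob["tcp_pos"],ob["t"])
for c in("scene","top"):
    im=get_image(c);cv2.imwrite(f"pics/e_{c}.png",im[:,:,::-1])
E
python3 e.py 2>/dev/null
python3 - <<'E'
import cv2
t=cv2.imread("pics/e_scene.png");cv2.imwrite("pics/e1.png",cv2.resize(t[60:250,150:350],None,fx=3.1,fy=3.1,interpolation=2))
E
```

```text
8.642129690049737 [-1.341  1.913  7.777] 15.9
[ 499.917 -199.539  176.641] [-179.96     0.657   -8.083]
[-0.491  0.163 -5.147]
[-0.311  0.041 -5.054] [-0.031 -0.022 -0.055] [ 499.919 -199.538  341.652] 19.15
```

View pics/e1.png

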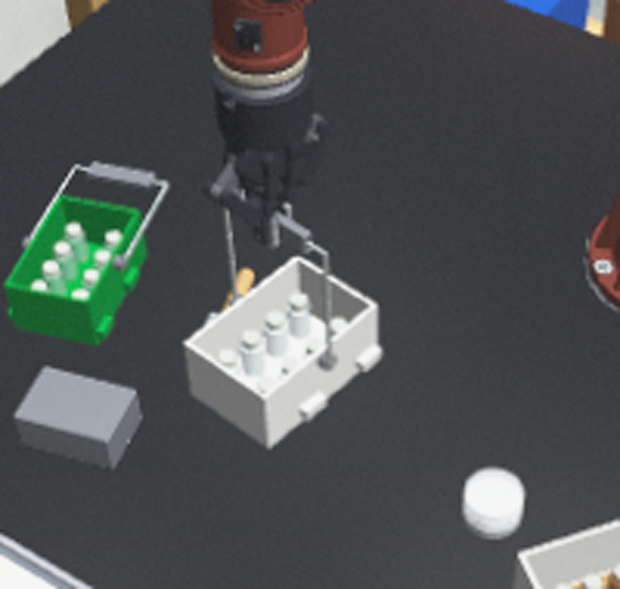

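View pics/e_top.png

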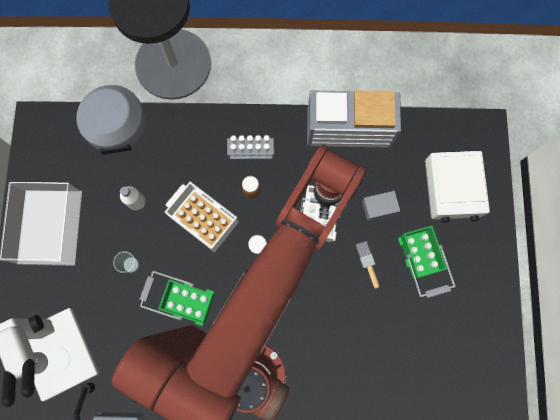

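```bash
cat > f.py <<'E'
from h import *
ob=get_obs();p0=ob["tcp_pos"]
R=tool([0,0,pe[2]+np.pi],90,-1)
move_l([pe[0],pe[1],p0[2]],rpy(R),speed=75);wait(.6);ob=get_obs();print(ob["wrist_force"],ob["moment"],ob["tcp_pos"],ob["ee_rot"],ob["joint_pos"],ob["t"])
for c in("scene","top"):
    im=get_image(c);cv2.imwrite(f"pics/f_{c}.png",im[:,:,::-1])
E
python3 f.py 2>/dev/null
python3 - <<'E'
import cv2
t=cv2.imread("pics/f_scene.png");cv2.imwrite("pics/f1.png",cv2.resize(t[180:310,290:430],None,fx=4.6,fy=4.6,interpolation=2))
t=cv2.imread("pics/f_top.png");cv2.imwrite("pics/f2.png",cv2.resize(t[150:270,130:290],None,fx=5,fy=5,interpolation=2))
E
```

```text
[ 0.691  0.043 -5.37 ] [-0.01   0.002 -0.084] [513.074 183.597 341.668] [ 180.      -0.002 -126.134] [ 12.309  -1.41   95.663  -0.001  85.748 138.443] 25.1083
```

View pics/f1.png

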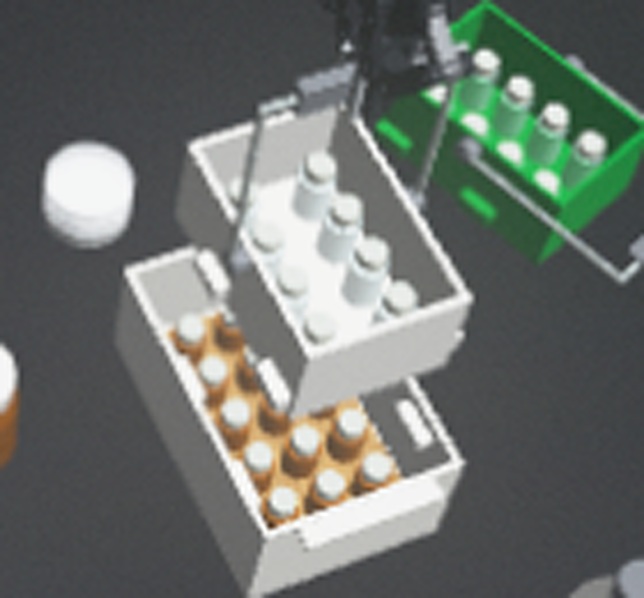

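View pics/f2.png

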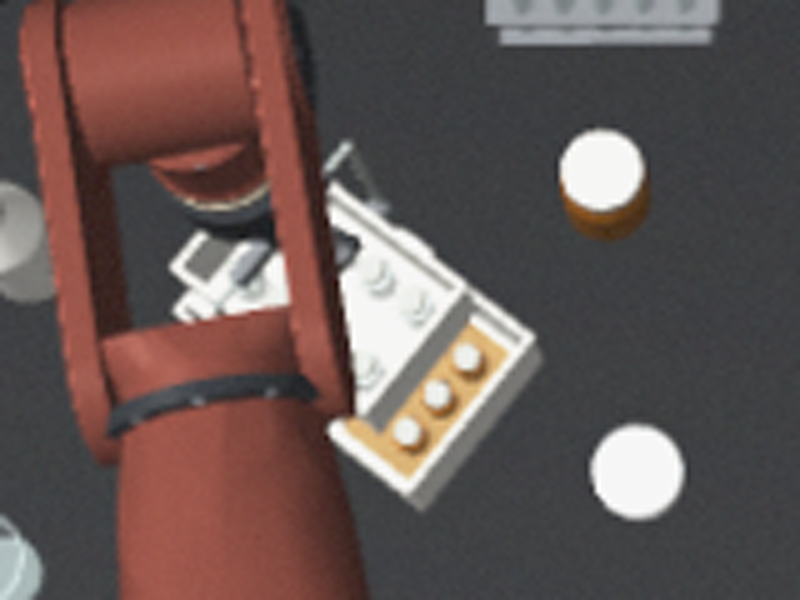

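```bash
cat > g.py <<'E'
from h import *
from scipy.optimize import least_squares
S=(4.6,290,180);TS=(3.8,290,170)
u=px([[315,357],[470,298],[190,148],[292,413]],*S)
X=np.array([[-75,50,70],[-75,-50,70],[75,50,70],[-75,50,0]],float)
tw=px([[380,420],[220,478],[103,262],[258,210],[207,533]],*TS)
tX=np.array([[100,66,85],[100,-66,85],[-100,-66,85],[-100,66,85],[100,-66,0]],float)
a=least_squares(lambda p:(proj(place(tX,p),"scene")-tw).ravel(),pe,x_scale=[10,10,.1]);print("tote",a.x[:2],np.degrees(a.x[2]));print(a.fun.reshape(-1,2))
tz=165
f=lambda p:(proj(place(X+[0,0,p[3]],p),"scene")-u).ravel()
b=least_squares(lambda p:f([*p,tz]),[pe[0],pe[1],pe[2]-np.pi],x_scale=[10,10,.1]);print("tray zfix",b.x[:2],np.degrees(b.x[2]));print(b.fun.reshape(-1,2))
c=least_squares(f,[pe[0],pe[1],pe[2]-np.pi,tz],x_scale=[10,10,.1,10]);print("tray zfree",c.x,np.degrees(c.x[2]))
for q in(b.x,c.x):
    d=Ro.from_euler("z",-a.x[2]).as_matrix()[:2,:2]@(q[:2]-a.x[:2]);print("tray in tote",d,np.degrees(q[2]-a.x[2]))
I=cv2.resize(cv2.imread("pics/f_scene.png")[180:310,290:430],None,fx=4.6,fy=4.6,interpolation=2)
for p,L,W,zz in((b.x,150,100,(165,235)),(a.x,200,132,(0,85))):
    for z in zz:
        q=proj(place(np.array([[i*L/2,j*W/2,z] for i,j in((1,1),(1,-1),(-1,-1),(-1,1))]),p),"scene")
        q=((q-[290,180]+.5)*4.6-.5).round().astype(int);cv2.polylines(I,[q],True,(0,0,255) if z==zz[1] else (255,100,0),1)
cv2.imwrite("pics/g1.png",I)
E
python3 g.py
```

```text
tote [511.326 184.907] 53.69771018399368
[[ 0.827 -0.152]
 [-0.007  0.736]
 [-0.017 -0.493]
 [-0.233 -0.281]
 [-0.589  0.013]]
tray zfix [509.279 184.347] -125.88305667161285
[[-0.741 -0.554]
 [ 0.755 -0.502]
 [-0.211 -0.68 ]
 [ 0.226  1.63 ]]
tray zfree [493.427 180.418  -2.195 140.919] -125.7649838069611
tray in tote [-1.663  1.319] -179.58076685560653
tray in tote [-14.215  11.768] -179.4626939909548
```

View pics/g1.png

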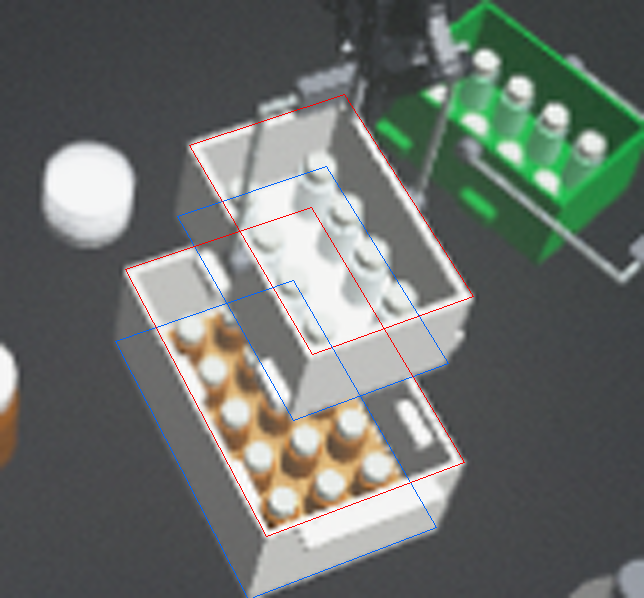

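```bash
cat > i.py <<'E'
from h import *
p0=get_obs()["tcp_pos"]
move_l([p0[0],p0[1],341.65-72],speed=60);wait(.5);ob=get_obs();print(ob["wrist_force"],ob["tcp_pos"],ob["t"])
for c in("scene","top"):
    im=get_image(c);cv2.imwrite(f"pics/i_{c}.png",im[:,:,::-1])
E
python3 i.py
python3 - <<'E'
import cv2
t=cv2.imread("pics/i_scene.png");cv2.imwrite("pics/i1.png",cv2.resize(t[215:320,305:405],None,fx=5.7,fy=5.7,interpolation=2))
t=cv2.imread("pics/i_top.png");cv2.imwrite("pics/i2.png",cv2.resize(t[165:265,150:260],None,fx=6,fy=6,interpolation=2))
E
```

```text
[ 0.631 -0.213 -5.439] [513.052 183.597 269.655] 27.0583
```

View pics/i1.png

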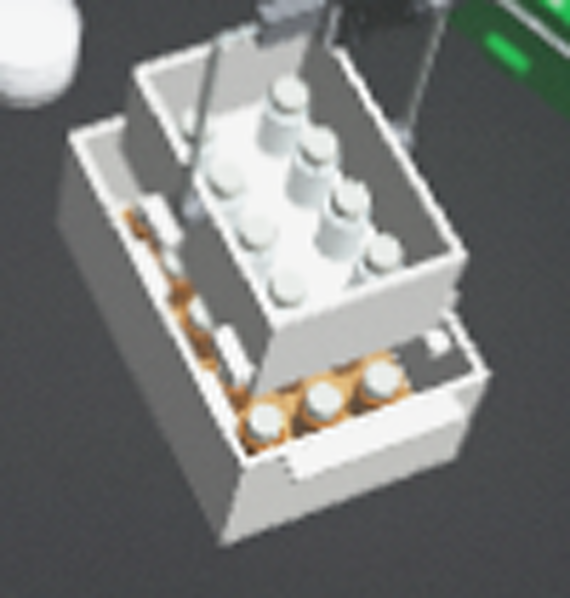

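View pics/i2.png

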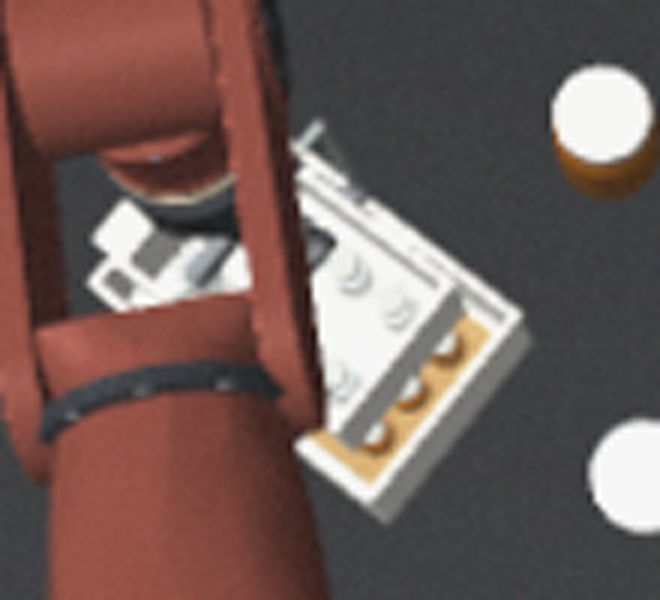

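```bash
cat > j.py <<'E'
from h import *
from scipy.optimize import least_squares
S=(5.7,305,215);T=(6,150,165);tz=93.
O=[("scene",px([[490,373],[243,462],[70,132],[222,545]],*S),np.array([[100,66,85],[100,-66,85],[-100,-66,85],[100,-66,0]],float)),
("top",px([[525,315],[370,500]],*T),np.array([[-100,-66,85],[-100,66,85]],float)),
("top",px([[193,147],[282,42],[445,165],[360,275]],3.5,110,170),np.array([[100,66,85],[100,-66,85],[-100,-66,85],[-100,66,85]],float)),
("scene",px([[380,420],[220,478],[103,262],[258,210],[207,533]],3.8,290,170),np.array([[100,66,85],[100,-66,85],[-100,-66,85],[-100,66,85],[100,-66,0]],float))]
Y=[("scene",px([[273,325],[466,255],[133,72]],*S),np.array([[-75,50,70],[-75,-50,70],[75,50,70]],float)+[0,0,tz]),
("top",px([[465,290]],*T),np.array([[75,50,70]],float)+[0,0,tz])]
def f(v):
    B={"scene":v[6:8],"top":v[8:10]};r=[]
    for D,p in((O,v[:3]),(Y,v[3:6])):
        for c,u,X in D: r.append(((proj(place(X,p),c)+B[c]-u)/.4).ravel())
    return np.concatenate(r+[v[6:]/1.])
s=least_squares(f,[*pe,pe[0],pe[1],pe[2]-np.pi,0,0,0,0],x_scale=[10,10,.1]*2+[1]*4)
v=s.x;print(v);print((s.fun[:-4]*.4).reshape(-1,2))
d=Ro.from_euler("z",-v[2]).as_matrix()[:2,:2]@(v[3:5]-v[:2]);print("tray in tote",d,np.degrees(v[5]-v[2]))
J=np.linalg.inv(s.jac.T@s.jac);print("sd",np.sqrt(np.diag(J))[:6])
E
python3 j.py
```

```text
[511.592 182.626   0.935 509.574 181.053  -2.212   0.803   0.391   0.424
  -0.995]
[[-0.127  0.127]
 [ 0.201  0.558]
 [-0.03   0.381]
 [-0.069 -0.238]
 [ 0.044 -0.131]
 [ 0.738  0.618]
 [ 0.118  0.38 ]
 [ 0.001 -0.297]
 [ 0.341  0.166]
 [-0.512  0.32 ]
 [ 0.794 -0.004]
 [-0.106  0.777]
 [ 0.102 -0.453]
 [-0.068 -0.15 ]
 [-0.639  0.069]
 [-0.203 -0.41 ]
 [-0.087 -0.121]
 [ 0.101 -0.597]
 [-0.798 -0.898]]
tray in tote [-2.463  0.689] -180.3358709337585
sd [2.168 2.076 0.003 2.171 2.039 0.007]
```

```bash
cat > k.py <<'E'
from h import *
p=get_obs()["tcp_pos"]+[1.9,1.08,0];move_l(p,speed=20);wait(.2)
f0=get_obs()["wrist_force"];print(f0)
z=p[2]
while z>238:
    z-=2 if z>246 else .7
    move_l([p[0],p[1],z],speed=25 if z>246 else 15);ob=get_obs();df=ob["wrist_force"]-f0
    print(round(z,1),df.round(1),ob["moment"].round(2))
    if df[2]>2.5 or np.hypot(*df[:2])>4: break
print(ob["t"])
for c in("scene","top"):
    im=get_image(c);cv2.imwrite(f"pics/k_{c}.png",im[:,:,::-1])
E
python3 k.py
python3 - <<'E'
import cv2
t=cv2.imread("pics/k_scene.png");cv2.imwrite("pics/k1.png",cv2.resize(t[215:320,305:405],None,fx=5.7,fy=5.7,interpolation=2))
t=cv2.imread("pics/k_top.png");cv2.imwrite("pics/k2.png",cv2.resize(t[165:265,150:260],None,fx=6,fy=6,interpolation=2))
E
```

```text
[-0.339  0.224 -5.945]
267.6 [0.6 0.4 0.9] [-0.   -0.   -0.05]
265.6 [0.5 0.5 1.6] [ 0.    0.07 -0.03]
263.6 [0.5 0.7 0.7] [ 0.02  0.03 -0.01]
261.6 [ 0.9 -0.5  2.1] [ 0.03 -0.02  0.03]
259.6 [ 0.3 -0.2  0.7] [0.06 0.02 0.03]
257.6 [0.3 0.4 0.1] [ 0.02 -0.    0.05]
255.6 [-0.4 -0.1  0.9] [ 0.03 -0.01  0.03]
253.6 [-0.7 -0.4  1.7] [-0.02  0.04 -0.02]
251.6 [-0.6 -1.   1.2] [ 0.02 -0.01 -0.02]
249.6 [0.9 0.  1.2] [ 0.04  0.02 -0.05]
247.6 [ 0.1 -0.8  1.4] [-0.03 -0.   -0.02]
245.6 [-0.5 -0.7  0.1] [-0.01  0.03  0.01]
244.9 [ 0.2 -0.4  1.5] [ 0.02  0.02 -0.01]
244.2 [-0.5 -0.1  0.3] [0.02 0.01 0.02]
243.5 [ 0.5 -0.1  1. ] [ 0.02  0.02 -0.01]
242.8 [ 0.6 -0.8  0.9] [-0.03 -0.01  0.01]
242.1 [ 0.3 -1.6  4.2] [-0.15  0.1   0.03]
31.9
```

View pics/k1.png

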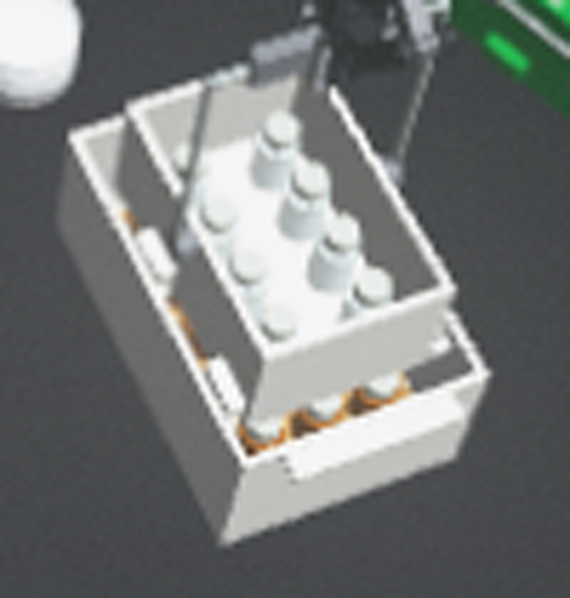

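```bash
cat > l.py <<'E'
from h import *
p=get_obs()["tcp_pos"];z=242.1
for i in range(4):
    ob=get_obs();print(round(z,2),ob["wrist_force"],ob["moment"])
    if ob["wrist_force"][2]>0.5: break
    z-=.4;move_l([p[0],p[1],z],speed=10);wait(.15)
print(ob["t"])
for c in("scene","top"):
    im=get_image(c);cv2.imwrite(f"pics/l_{c}.png",im[:,:,::-1])
E
python3 l.py
python3 - <<'E'
import cv2
t=cv2.imread("pics/l_scene.png");cv2.imwrite("pics/l1.png",cv2.resize(t[215:320,305:405],None,fx=5.7,fy=5.7,interpolation=2))
E
```

```text
242.1 [-1.757 -1.203 -2.669] [-0.23   0.104  0.039]
241.7 [-0.372 -1.779 -0.744] [-0.32   0.173  0.055]
241.3 [-1.269 -3.239  1.996] [-0.462  0.331  0.12 ]
32.8
```

View pics/l1.png

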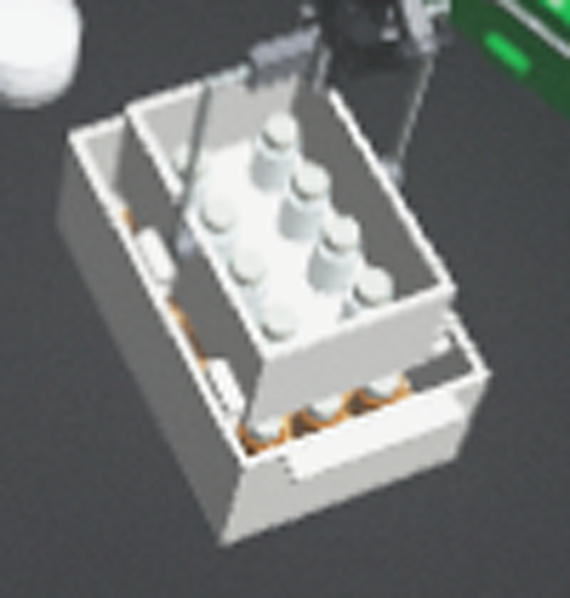

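```bash
cat > m.py <<'E'
from h import *
grip(45);ob=get_obs();print(ob["grip_width"],ob["wrist_force"])
p=ob["tcp_pos"];move_l(p+[0,0,130],speed=80)
move_j([-30,-1,95,0,85,100]);wait(.3)
ob=get_obs();print(ob["wrist_force"],ob["t"],ob["tcp_pos"])
for c in("scene","top"):
    im=get_image(c);cv2.imwrite(f"pics/m_{c}.png",im[:,:,::-1])
E
python3 m.py
python3 - <<'E'
import cv2
t=cv2.imread("pics/m_scene.png");cv2.imwrite("pics/m1.png",cv2.resize(t[215:320,305:405],None,fx=5.7,fy=5.7,interpolation=2))
t=cv2.imread("pics/m_top.png");cv2.imwrite("pics/m2.png",cv2.resize(t[165:265,150:260],None,fx=6,fy=6,interpolation=2))
E
```

```text
45.1607546197623 [ 0.16  -0.544  0.225]
[-0.068 -0.314  0.317] 36.8917 [ 511.143 -213.387  344.332]
```

View pics/m1.png

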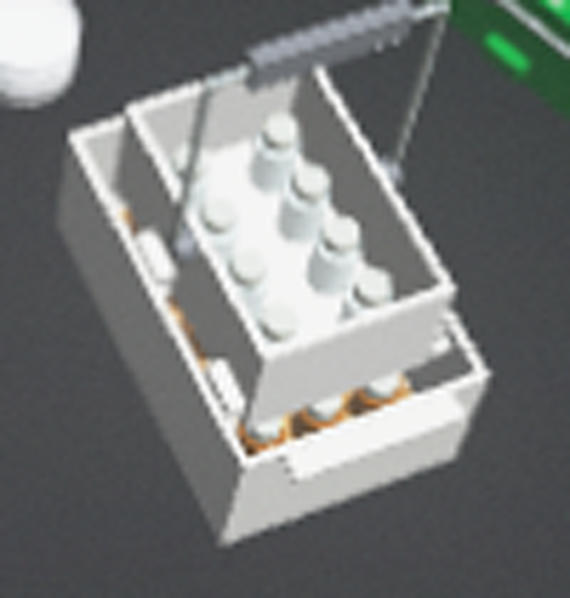

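View pics/m2.png

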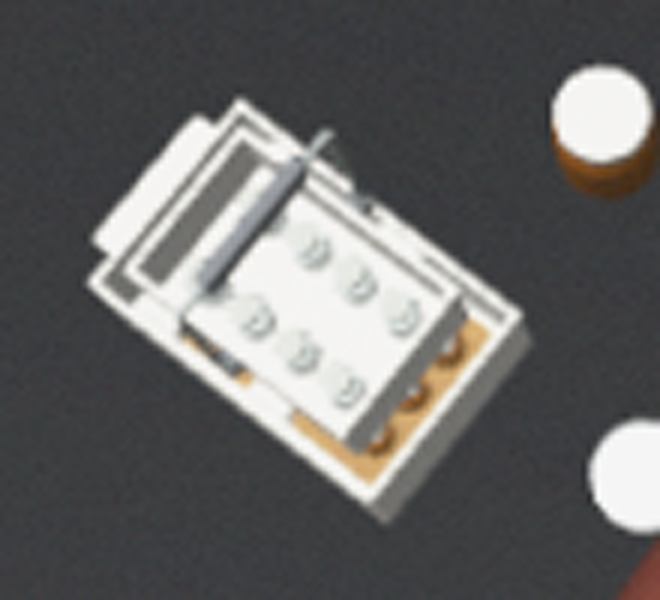

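View pics/m_top.png

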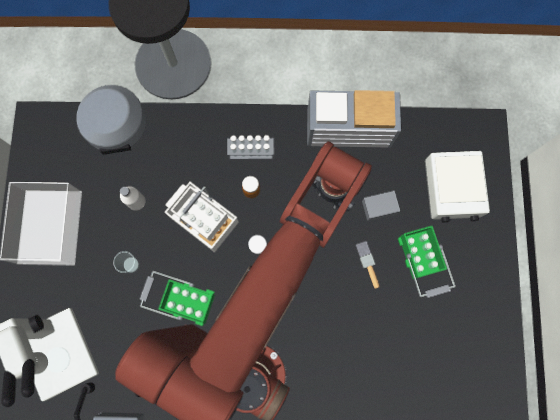

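```bash
cat > n.py <<'E'
from h import *
from scipy.optimize import least_squares
S=(5.7,305,215);T=(6,150,165)
rt=np.array([[100,66,85],[100,-66,85],[-100,-66,85],[-100,66,85]],float);rr=np.array([[75,50,70],[75,-50,70],[-75,-50,70],[-75,50,70]],float)
O=[("scene",px([[490,373],[243,462],[70,132],[222,545]],*S),np.array([[100,66,85],[100,-66,85],[-100,-66,85],[100,-66,0]],float)),
("top",px([[88,282],[240,98],[525,315],[370,500]],*T),rt)]
Y=[("scene",px([[267,355],[456,290],[127,105]],*S),rr[[3,2,0]]),("top",px([[465,292],[243,130],[347,438]],*T),rr[[0,3,1]])]
def f(v):
    B={"scene":v[7:9],"top":v[9:11]};r=[]
    for D,p,z in((O,v[:3],0),(Y,v[3:6],v[6])):
        for c,u,X in D: r.append(((proj(place(X+[0,0,z],p),c)+B[c]-u)/.4).ravel())
    return np.concatenate(r+[v[7:]/1.])
s=least_squares(f,[*pe,pe[0],pe[1],pe[2]-np.pi,65,0,0,0,0],x_scale=[10,10,.1]*2+[10]+[1]*4)
v=s.x;print(v);print((s.fun[:-4]*.4).reshape(-1,2))
d=Ro.from_euler("z",-v[2]).as_matrix()[:2,:2]@(v[3:5]-v[:2]);print("tray in tote",d,"underside",v[6],np.degrees(v[5]-v[2]))
def ov(c,off,s,n,out,w,h):
    I=cv2.resize(cv2.imread(n)[off[1]:off[1]+h,off[0]:off[0]+w],None,fx=s,fy=s,interpolation=2)
    B=v[7:9] if c=="scene" else v[9:11]
    for X,p,z in((rt,v[:3],0),(rr,v[3:6],65)):
        q=((proj(place(X+[0,0,z],p),c)+B-off+.5)*s-.5).round().astype(int);cv2.polylines(I,[q],True,(0,0,255),1)
    for X in([-58,54.5,8],[20,54.5,8],[-58,-54.5,8],[20,-54.5,8]):
        q=((proj(place(np.array(X)+[0,0,65+8],v[3:6]),c)+B-off+.5)*s-.5).round().astype(int)[0];cv2.circle(I,tuple(map(int,q)),3,(0,255,0),1)
    cv2.imwrite(out,I)
ov("scene",(305,215),5.7,"pics/m_scene.png","pics/n1.png",100,105);ov("top",(150,165),6,"pics/m_top.png","pics/n2.png",110,100)
E
python3 n.py
```

```text
[513.373 184.215   0.932 511.607 182.946  -2.199  62.089   0.702  -0.52
   0.42   -0.784]
[[-0.039  0.08 ]
 [ 0.168  0.412]
 [ 0.122  0.053]
 [-0.11  -0.413]
 [ 0.219 -0.005]
 [ 0.299  0.081]
 [-0.435 -0.336]
 [ 0.15   0.319]
 [-0.117  0.322]
 [-0.153 -0.597]
 [ 0.016  0.227]
 [-0.391 -0.012]
 [ 0.228 -0.206]
 [-0.138  0.285]]
tray in tote [-2.072  0.66 ] underside 62.08918339627675 -179.34069051233672
```

View pics/n1.png

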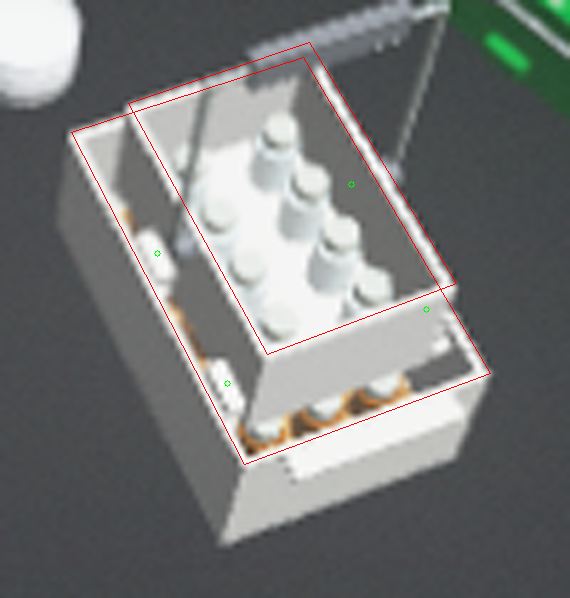

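View pics/n2.png

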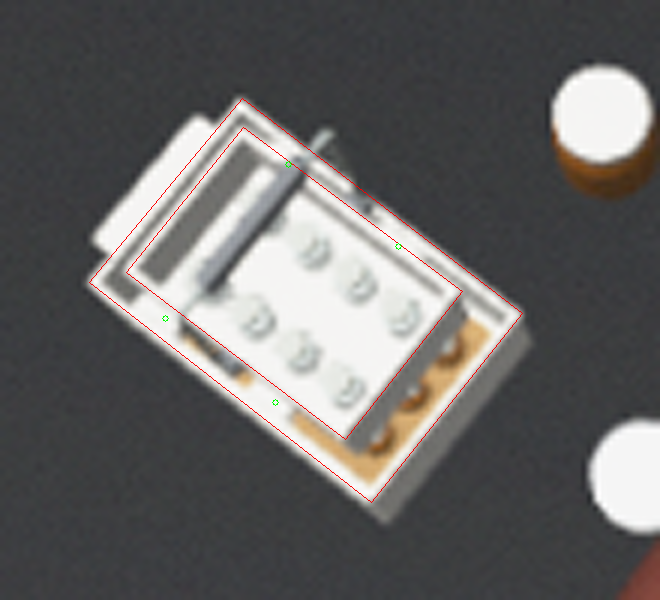

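```bash
python3 -c "
from station import *
sign_off();print(get_obs()['t'])"
```

```text
the job is handed in; nothing more can be done
the job is handed in; nothing more can be done
```

The tray is stacked on the tote, turned end for end and released. I handed it in after about 37 s of the 72 s allowed. Sign-off gives no verdict, so the checks below are my own.

**How it was done:** I gripped the folded handle across its 22 mm width from above and swung it from 13° to 48°. Then I gripped it again in line with its plane and brought it upright. I lifted the tray by it (about 5 N of weight), carried it across at height turned 118°, and lowered it in small steps while watching the wrist force. The first contact came at tool height 242.1 mm, against 241.7 mm expected for the ledges. I opened the fingers once the weight was off the wrist.

**Last checks:**
- **Position:** the fit to the final pictures puts the tray about 2 mm along and 0.7 mm across from the tote's centre. It is turned 179.3° relative to the tote.
- **Surroundings:** the tote and bystanders look unmoved in the top view, the handle stands upright, and the robot is clear of everything.

**One disagreement:** the same fit put the tray's underside at 62 mm, where fully seated is 65 mm. Vision is weak in height here. The robot's own heights give 65.0 mm, so I trusted those.

**Pull at set-down:** the handle was pulled sideways with about 3.5 N, and that was gone on release.

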